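# Keyed shaft home in the impeller hub

### The job

Take the keyed shaft by its square head out of the grey stand, turn it so that its key faces the yellow keyway mark on the pump impeller's hub, and push it into the hub until the key slips into the keyway and the collar is fully home on the hub, against the spring plunger in the bore. The spring would push it out again, so finish while still gripping the head and pressing the shaft home; do not let go. Leave all the other parts and tools where they are.

Things in the scene. Friction and masses are not known exactly. Their poses are not given: they have to be found in the camera images.
- shaft: Keyed steel shaft, 105 mm long, about 0.4 kg, upright in the stand. Origin: centre of its bottom end; z up its axis; +x is the key's side. From the bottom: pilot 16 mm diameter (0-18 mm), step to 19 mm diameter tapering out to 22 mm at 22 mm up, 22 mm body to 55 mm up, collar 34 mm diameter (55-61 mm), square head (61-105 mm). Yellow paint on the collar and head top shows the key's side.
- key (a point): Point on the bottom end of the shaft's brass key, 14 mm from the shaft's axis on its +x side, 30 mm above its bottom end. The key is 7 mm wide, reaches 16 mm from the axis and runs from here up to the collar.
- head (a point): Middle of the shaft's square head, the part to grip: 24 x 24 mm, faces square to the shaft's x and y, 44 mm tall. On the axis, 84 mm above the shaft's bottom end.
- stand: Grey PVC spacer block 90 x 90 x 40 mm, fixed, the shaft's stand. Origin: centre of its underside, on the plinth. The round 17.5 mm hole in its top is 25 mm deep; the shaft's pilot stands 18 mm deep in it, so the shaft's bottom end starts 22 mm above the plinth. The shaft is free to turn and lift out.
- impeller: Dark cast-iron pump impeller, 170 mm across, fixed flat on the plinth by two toe clamps (to 110 mm from its axis along its y, under 28 mm high). Vanes up to 33 mm high; central hub about 60 mm across, 70 mm high. Origin: centre of its underside, on the plinth; z up; +x is the keyway's side, marked with yellow paint on the hub's top and side.
- hub_mouth (a point): Centre of the vertical bore (23.5 mm diameter) at the hub's top face, 70 mm above the plinth. Shaft fully home: collar on this face, shaft's bottom end 55 mm below it (15 mm above the plinth). Key out of line: the shaft stops with the key on this face, its bottom end 30 mm below it.
- keyway (a point): Point in the keyway at the level of the hub's top face, 14 mm from the bore's axis, next to the yellow mark. The keyway is 9 mm wide, reaches 17 mm from the axis and runs all the way down.
- plunger (a joint): Brass spring plunger, 14 mm diameter, deep in the bore, pressed down by the shaft's bottom end over the last 8 mm. Value in m: 0 up (untouched), about 0.008 with the shaft fully home, stop at 0.010. It pushes up with 5.4 N at 0 and 12.6 N at 0.008, more than the shaft's weight, so a shaft let go rises again.
- pressure_switch: Bystander: brass pressure switch, 44 mm diameter, 77 mm high with a black top, standing in the open green chest. Origin: centre of its underside.
- cam_follower: Bystander: steel cam follower, 38 mm diameter roller with an upright stud, 53 mm high, in the chest. Origin: centre of its underside.
- pvc_spacer: Bystander: grey PVC spacer ring, 70 mm outside diameter, 25 mm high, in the chest. Origin: centre of its underside.
- chest: Fixed: green steel parts chest 320 mm (along its y) x 200 mm x 100 mm high on the right (-y) side of the plinth, open; its hinged lid stands up beyond its far side from the middle of the plinth. Origin: centre of its underside.
- wrench: Bystander: wrench 208 mm long lying along its x near the back. Origin: centre of its underside.
- screwdriver: Bystander: screwdriver 200 mm long lying along its x on the left. Origin near its middle, at its underside.
- grease_can: Bystander: red can, 66 mm diameter, 100 mm high, on the left. Origin: centre of its underside.
- bearing: Bystander: steel ball bearing, 62 mm diameter, 18 mm high, near the back right. Origin: centre of its underside.
Not all that is in view belongs to the job. Leave any red look-alike of the shaft alone.

How it is judged:
By the outcome, as a careful person would: the job done as asked, in the order asked, and still so for the second after the job is handed in, while the arm keeps its last pose, push and grip.
It also fails if it takes over 42 s, if anything falls off the work surface, if the arm or the gripper's body presses on something with over 40 N, if the wrist force passes 120 N, or if a joint passes its speed limit or range.

### The arm

A 6-joint arm with a two-finger parallel gripper is mounted at the origin on the work surface. World frame = base frame: x ahead of the robot, y to its left, z up, the work surface at z = 0. Lengths are in m, angles in degrees, forces in N, time in s.
With the tool pointing down it reaches from about 0.375 to 0.75 m from the base axis. Payload 9 kg.
Tool frame: the origin (TCP) lies where the fingers leave the gripper's body, on its centre line; the fingertips stand 73 mm ahead of it and the grasp point (between the pads) lies 54 mm ahead of it (robot.tip_reach is the distance from the TCP to the fingertips, in m); z points along the fingers, y is the line along which they close (so a half turn about z gives the same grasp; the last joint's range is limited). The gripper opens to 85 mm and grips with 20 to 120 N. Pads are 22 mm wide; open, the fingers measure 114 mm over their backs; the gripper's body (76 mm by 85 mm) begins 54 mm behind the grasp point. The pads swing forward as they close: fully open they stand 13 mm farther back than shut.
Start: joints at [57.37, 5.964, 5.575, 89.605, 0, 77.527], TCP at [0.207, 0.563, 0.304] pointing down, gripper open.
Joint ranges: [-171.21, 171.21], [-48.23, 106.86], [-62.78, 66.21], [-105.2, 120.99], [-86.42, 89.51], [-180, 180]. Speed limits (degrees/s): [127.2, 127.2, 147.25, 180, 180, 180].

### API

Orientations are given as [roll, pitch, yaw] about the fixed x, y, z axes, in that order (R = Rz(yaw) Ry(pitch) Rx(roll)).
In Python, from plant import robot gives the robot as it stands. Calls block until the motion is done:
- robot.move_pose(position, orientation): joint-space move of the TCP to a pose.
- robot.line_to(position, vel=0.15, rotation=None, guard=None): straight line of the TCP; rotation=None keeps the orientation; vel is the mean speed in m/s. With guard (N) it stops when the force on the tool has changed by that much, and returns True; else False.
- robot.goto_joints(angles): joint-space move.
- robot.set_gripper(opening): finger opening in m; the grip force is fixed at half the most; returns when the fingers have stopped.
- robot.pause(seconds).
- robot.ik(position, orientation): joint angles nearest the present ones, or None.
- robot.observe(): the state.
- robot.grab_frame(name): name is "scene" or "top" or "wrist"; returns the picture (480x640x3 uint8, blue, green, red); there is no depth.
- robot.get_calibration(name): a dict with "vertical_fov" (degrees; the focal length in pixels is half the picture's height over the tangent of half this angle, whatever the lens; pixels are square), "cx", "cy" (the principal point, pixels), "rvec" (rotation vector, rad) and "tvec" (3), from world to camera coordinates, as OpenCV has them. Camera axes: x right, y down, z forward; pixel columns grow to the right and rows downward; lengths in m; the calibration is good to about 2 mm. A picture is of the moment at which its call begins: read the wrist's pose just before it. get_calibration takes no time and is no camera call; for the wrist camera it gives the pose at the moment of the call.
A pose or a line that the arm cannot do raises robot.IKError and nothing moves.
- robot.job_done(): hands the job in; it is judged then, once.
The state is a dict: "time": time; "q": joint angles; "qvel": joint speeds; "joint_torque": joint torques, N m; "tool_pos": TCP position; "tcp_rot": TCP orientation; "ft_force": force on the tool from outside, world axes, zero at the start; "torque": the same for the moment, N m; "gripper_width": finger opening in m; "gripper_force": force on a finger pad.
Only numpy, scipy, OpenCV 4.12 (cv2) and the standard library are available. Lean on these libraries where they do the work, as an engineer would, in place of code of your own. Each camera call takes 0.05 s, during which the arm holds its last target. There are 200 camera calls.

## Working session

There is one attempt and no reset: what is moved stays moved. The work goes in short steps, each a Python script; the robot and the scene stay as the last script left them, time stands still between calls to the robot, and variables do not carry over. Pictures are saved under pics/ and viewed, at most 10 in all, crops included, and the job is handed in when it is done.

```bash
ls; mkdir -p pics; python3 - <<'E'
from plant import robot
import cv2,numpy as np
for n in("scene","top","wrist"):
    c=robot.get_calibration(n);R=cv2.Rodrigues(np.array(c["rvec"]))[0]
    print(n,c["vertical_fov"],c["cx"],c["cy"],c.keys(),"pos",(-R.T@np.array(c["tvec"]).ravel()).round(3),"fwd",R[2].round(2))
    cv2.imwrite(f"pics/{n}0.png",robot.grab_frame(n))
o=robot.observe();print(o["time"],o["tool_pos"],o["tcp_rot"],o["gripper_width"])
E
```

```text
pics
scene 53.013498978463055 318.7250904134051 223.19560363509797 dict_keys(['vertical_fov', 'cx', 'cy', 'rvec', 'tvec']) pos [ 1.359 -0.131  1.088] fwd [-0.62  0.07 -0.78]
top 53.424863183658346 322.95620449819586 242.71329998886748 dict_keys(['vertical_fov', 'cx', 'cy', 'rvec', 'tvec']) pos [ 0.388 -0.027  1.35 ] fwd [ 0.14 -0.02 -0.99]
wrist 69.56565594651724 321.5213640356056 242.12273803414854 dict_keys(['vertical_fov', 'cx', 'cy', 'rvec', 'tvec']) pos [0.139 0.588 0.373] fwd [ 0.26 -0.1  -0.96]
0.15 [0.20663322 0.56309977 0.30330169] [-1.79942408e+02 -1.33445874e-02  1.59845613e+02] 0.08551871644191023
```

View pics/top0.png

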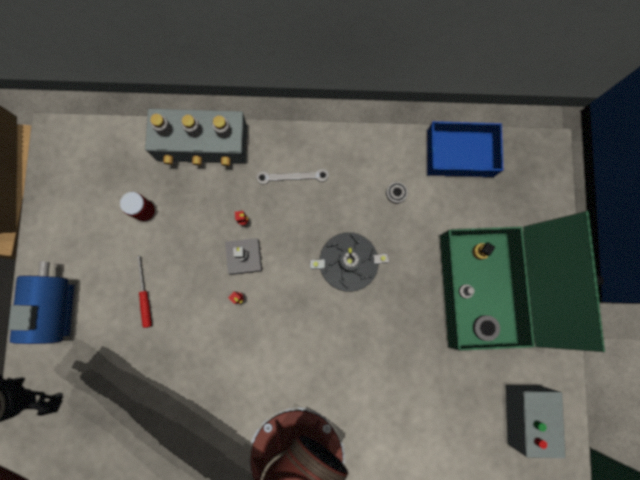

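View pics/scene0.png

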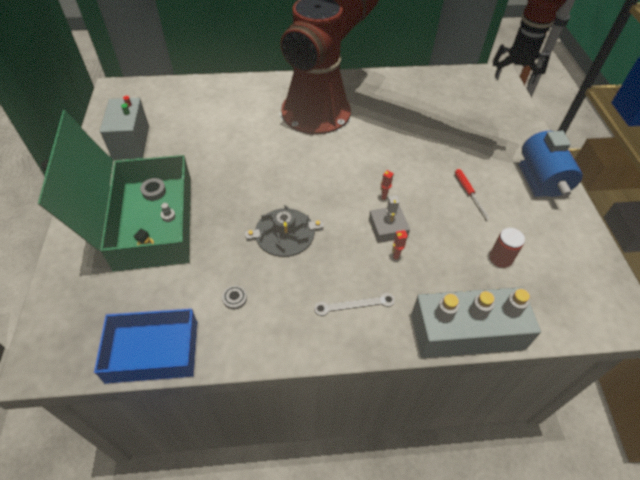

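The top view shows three shaft-shaped things: red ones at (241,217) and (236,298), and a steel one at (240,253) standing in the grey block. The steel one fits the description (steel, in the grey stand, yellow paint), and the impeller with its hub is at (350,260). I'll compute rough positions and look at both with the wrist camera.

```bash
cat > h.py <<'E'
import cv2,numpy as np
def cam(c):
    R=cv2.Rodrigues(np.array(c["rvec"],float))[0];t=np.array(c["tvec"],float).ravel()
    f=240/np.tan(np.radians(c["vertical_fov"]/2));K=np.array([[f,0,c["cx"]],[0,f,c["cy"]],[0,0,1]])
    return R,t,K
def onplane(c,uv,z):
    R,t,K=cam(c);uv=np.atleast_2d(np.array(uv,float))
    d=(np.linalg.inv(K)@np.c_[uv,np.ones(len(uv))].T).T@R;o=-R.T@t
    return o+d*((z-o[2])/d[:,2])[:,None]
def proj(c,p):
    R,t,K=cam(c);q=(R@np.atleast_2d(p).T).T+t;q=q@K.T;return q[:,:2]/q[:,2:]
E
python3 - <<'E'
from plant import robot
from h import *
t=robot.get_calibration("top");s=robot.get_calibration("scene")
for n,uv,z in[("stand top corners",[(227,242),(259,240),(262,270),(230,274)],.04),("head",[(238,252)],.127),("hub",[(349,260)],.07),("base",[(300,450)],0),("clamps",[(317,264),(382,259)],.028)]:
    print(n,onplane(t,uv,z)[:,:2].round(3).tolist())
print("scene head",onplane(s,[(392,200)],.127).round(3),"hub",onplane(s,[(284,216)],.07).round(3),"stand",onplane(s,[(389,218)],.04).round(3))
for h in((0.53,.23),(.53,0)):
  for yaw in(180,0,90,-90):print(yaw,robot.ik([*h,.29],[180,0,yaw]))
for n,(x,y) in(("a",(240,257)),("b",(350,260))):
    pass
im=cv2.imread("pics/top0.png")[200:320,200:400];cv2.imwrite("pics/c1.png",cv2.resize(im,None,fx=4,fy=4,interpolation=cv2.INTER_CUBIC))
E
```

```text
stand top corners [[0.571, 0.206], [0.578, 0.118], [0.496, 0.107], [0.483, 0.193]]
head [[0.533, 0.161]]
hub [[0.525, -0.13]]
base [[0.016, -0.01]]
clamps [[0.517, -0.044], [0.535, -0.225]]
scene head [[0.537 0.156 0.127]] hub [[ 0.524 -0.133  0.07 ]] stand [[0.529 0.161 0.04 ]]
180 [10.49631623  1.91732237 -0.09009662 87.992581    0.         10.49631623]
0 [ 1.04963162e+01  1.91732237e+00 -9.00966226e-02  8.79925810e+01
  0.00000000e+00 -1.69503684e+02]
90 [ 1.04963162e+01  1.91732237e+00 -9.00966226e-02  8.79925810e+01
  0.00000000e+00  1.00496316e+02]
-90 [ 10.49631623   1.91732237  -0.09009662  87.992581     0.
 -79.50368377]
180 [-14.15395956  -6.42928865  -8.23613192  88.19315673   0.
 -14.15395956]
0 [-14.15395956  -6.42928865  -8.23613192  88.19315673   0.
 165.84604044]
90 [-14.15395956  -6.42928865  -8.23613192  88.19315673   0.
  75.84604044]
-90 [ -14.15395956   -6.42928865   -8.23613192   88.19315673    0.
 -104.15395956]
```

View pics/c1.png

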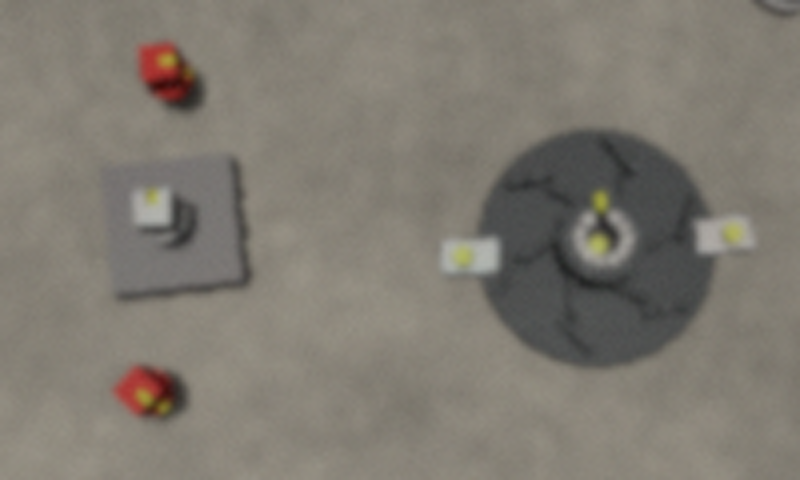

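The crop confirms it: the steel shaft with yellow on its head stands in the grey block, and both look-alikes are red. The hub seems to carry two yellow spots, at crop (600,200) and (598,243), so I need closer views. I'll take wrist views of both parts at two opposite yaws, so that camera calibration errors cancel.

```bash
python3 - <<'E'
from plant import robot
from h import *
import pickle
C={}
for n,p,yaw in(("s180",(.535,.158,.33),180),("h180",(.525,-.132,.30),180),("h0",(.525,-.132,.30),0),("s0",(.535,.158,.33),0)):
    robot.move_pose(list(p),[180,0,yaw]);robot.pause(.1)
    C[n]=robot.get_calibration("wrist");cv2.imwrite(f"pics/{n}.png",robot.grab_frame("wrist"))
    print(n,robot.observe()["time"])
pickle.dump(C,open("C.pkl","wb"))
a=[cv2.imread(f"pics/{n}.png")[90:390,120:520] for n in("s180","s0","h180","h0")]
cv2.imwrite("pics/m1.png",np.vstack([np.hstack(a[:2]),np.hstack(a[2:])]))
E
```

```text
s180 2.1917
h180 3.4667
h0 6.2667
s0 11.1333
```

View pics/m1.png

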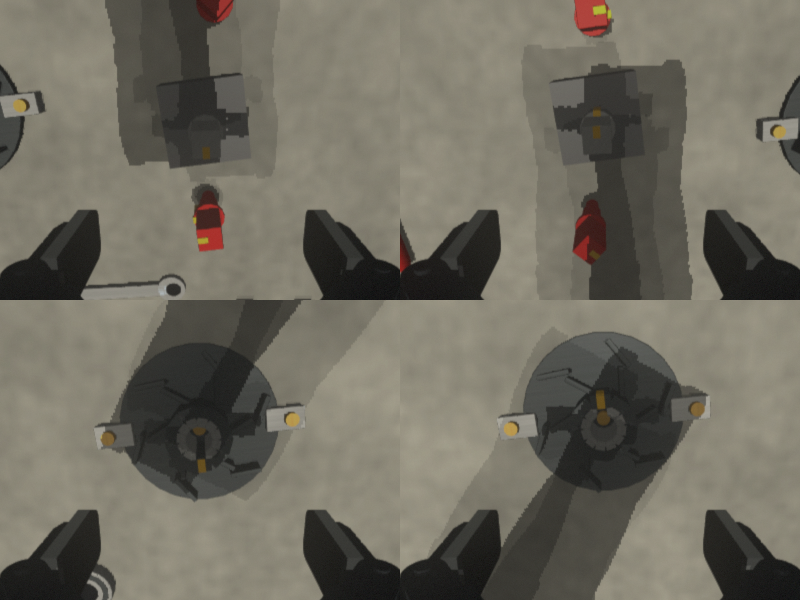

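Shadow from the arm covers both parts. In the hub views the keyway mark runs from the bore out to about (201,466) in h180 and (601,400) in h0; the other yellow spot is the brass plunger in the bore. I'll enlarge and brighten both parts.

```bash
python3 - <<'E'
import cv2,numpy as np
a=[]
for n,(x,y) in(("s180",(325,212)),("s0",(320,206)),("h180",(320,227)),("h0",(323,217))):
    w,h=(50,37); s=cv2.imread(f"pics/{n}.png")[y-h:y+h,x-w:x+w]
    s=cv2.resize(s,(400,296),interpolation=cv2.INTER_CUBIC)
    a.append((255*(np.clip(s/255.,0,.7)/.7)**.5).astype(np.uint8))
cv2.imwrite("pics/m2.png",np.vstack([np.hstack(a[:2]),np.hstack(a[2:])]))
E
```

```text
(no output)
```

View pics/m2.png

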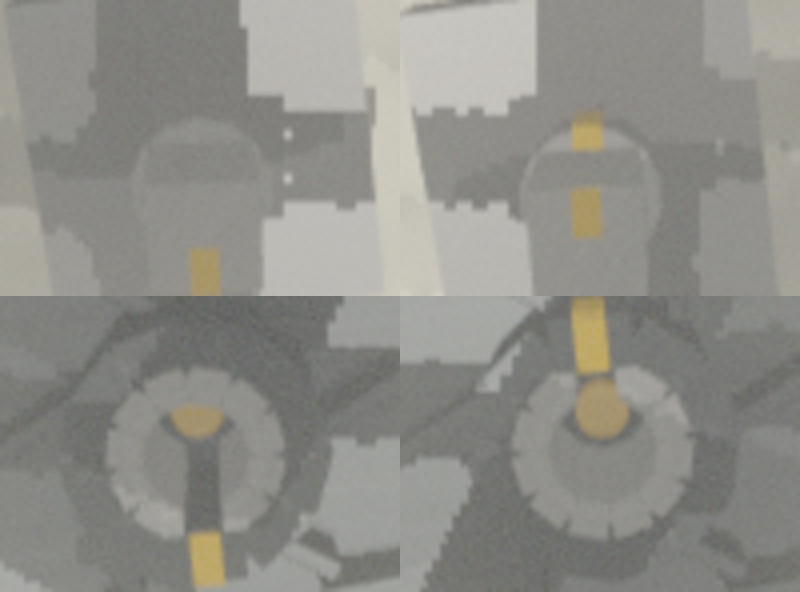

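Both hub views show the bore ring centred at pixels (319,230) in h180 and (323.5,219) in h0, with the keyway slot and mark pointing about +x. The head top runs off the crops, so I'll take one more crop for it, lower down.

```bash
python3 - <<'E'
import cv2,numpy as np
a=[]
for n,(x,y) in(("s180",(325,240)),("s0",(318,215))):
    w,h=(25,36); s=cv2.imread(f"pics/{n}.png")[y-h:y+h,x-w:x+w]
    s=cv2.cvtColor(cv2.resize(s,(400,576),interpolation=cv2.INTER_CUBIC),cv2.COLOR_BGR2LAB)
    s[...,0]=cv2.createCLAHE(3,(3,3)).apply(s[...,0])
    a.append(cv2.cvtColor(s,cv2.COLOR_LAB2BGR))
cv2.imwrite("pics/m3.png",np.hstack(a))
E
```

```text
(no output)
```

View pics/m3.png

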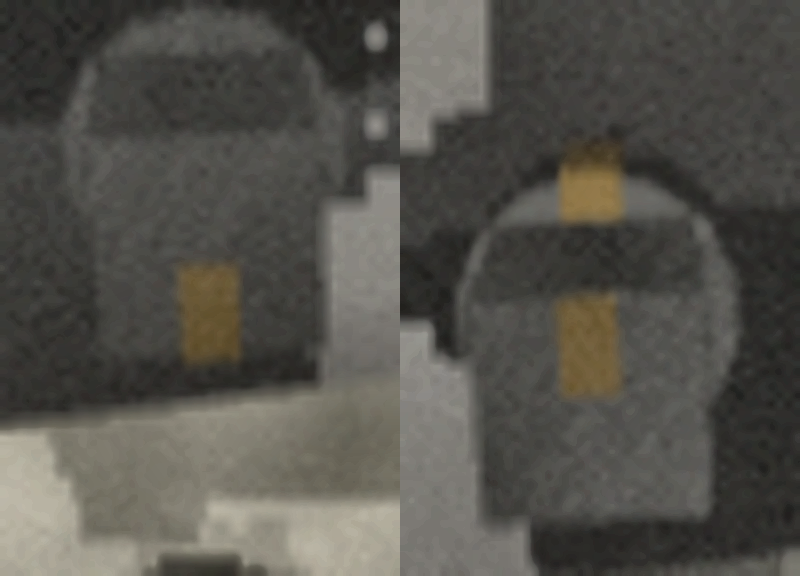

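Head-top corners (8x crop): s180 is about (93,134), (325,132), (324,361), (97,362); s0 is about (472,303), (708,293), (710,518), (484,523). The stripe is on the +x side in both. Next I'll turn these into positions and check sizes.

```bash
python3 - <<'E'
from h import *
import pickle
C=pickle.load(open("C.pkl","rb"))
def px(n,pts,x0,y0,w,h,s,ox=0,oy=0):
    p=np.array(pts,float)-[ox,oy];return (p+.5)/s-.5+[x0-w,y0-h]
def show(n,l,p,z):
    q=onplane(C[n],p,z)[:,:2];d=np.diff(q,axis=0)
    print(n,l,"mean",q.mean(0).round(4),"len",(np.linalg.norm(d,axis=1)*1e3).round(1),"ang",np.degrees(np.arctan2(d[:,1],d[:,0])).round(1));return q
show("s180","head",px(0,[(93,134),(325,132),(324,361),(97,362)],325,240,25,36,8),.127)
show("s180","stripe",px(0,[(210,264),(211,362)],325,240,25,36,8),.127)
show("s0","head",px(0,[(472,303),(708,293),(710,518),(484,523)],318,215,25,36,8,400),.127)
show("s0","stripe",px(0,[(591,394),(589,297)],318,215,25,36,8,400),.127)
for n,c,r,m,x,y,ox in(("h180",(196,455),89,[(203.5,533),(209,585)],320,227,0),("h0",(602,452),90,[(596,372),(590,300)],323,217,400)):
    q=lambda p:px(0,p,x,y,50,37,4,ox,296)
    show(n,"ctr",q([c]),.07);show(n,"ring",q([(c[0]-r,c[1]),(c[0]+r,c[1])]),.07)
    show(n,"bore",q([(c[0]-52,c[1]),(c[0]+52,c[1])]),.07)
    show(n,"mark",q([c]+m),.07)
E
```

```text
s180 head mean [0.5364 0.1627] len [23.4 24.2 23.4] ang [ 90.6   0.8 -89.6]
s180 stripe mean [0.5433 0.1628] len [10.5] ang [0.9]
s0 head mean [0.5367 0.1621] len [23.7 23.6 23.2] ang [ -87.5 -179.    91.4]
s0 stripe mean [0.5435 0.1624] len [10.] ang [1.]
h180 ctr mean [ 0.5297 -0.1329] len [] ang []
h180 ring mean [ 0.5297 -0.1329] len [39.8] ang [90.2]
h180 bore mean [ 0.5297 -0.1329] len [23.3] ang [90.2]
h180 mark mean [ 0.546  -0.1313] len [18.4 12.6] ang [5.4 5.9]
h0 ctr mean [ 0.5302 -0.1331] len [] ang []
h0 ring mean [ 0.5302 -0.1331] len [39.8] ang [-89.9]
h0 bore mean [ 0.5302 -0.1331] len [23.] ang [-89.9]
h0 mark mean [ 0.5472 -0.1318] len [17.8 15.6] ang [4.4 4.8]
```

Sizes check out: head 23.5 mm (24 given), bore 23.2 mm (23.5 given), and the two views agree within 0.6 mm. The shaft is at (0.5366, 0.1624) with yaw 1.2°; the hub is at (0.530, −0.133) with keyway yaw about 5.3°. Next, grip and lift.

```bash
python3 - <<'E'
from plant import robot
import numpy as np,cv2,pickle
x,y=.5366,.1624
def st(l):
    o=robot.observe();print(l,round(o["time"],2),o["tool_pos"].round(4) if hasattr(o["tool_pos"],"round") else o["tool_pos"],"rot",np.round(o["tcp_rot"],2),"F",np.round(o["ft_force"],1),"w",round(o["gripper_width"],4),"gf",np.round(o["gripper_force"],1))
robot.move_pose([x,y,.25],[180,0,181.2])
robot.line_to([x,y,.162],vel=.1,guard=15);st("down")
robot.set_gripper(0.0);st("grip")
robot.line_to([x,y,.24],vel=.1);st("lift")
robot.move_pose([.530,-.133,.24],[180,0,185.3]);robot.pause(.1);st("over")
c=robot.get_calibration("wrist");im=robot.grab_frame("wrist");pickle.dump(c,open("c2.pkl","wb"));cv2.imwrite("pics/over.png",im)
s=robot.grab_frame("scene");cv2.imwrite("pics/sc2.png",s)
a=cv2.resize(im[140:440,170:470],(400,400));b=cv2.resize(s[140:280,200:340],(400,400),interpolation=cv2.INTER_CUBIC)
cv2.imwrite("pics/m4.png",(255*(np.hstack([a,b])/255.)**.6).astype(np.uint8))
E
```

```text
down 14.81 [0.5371 0.1624 0.1628] rot [ 1.800e+02  7.000e-02 -1.788e+02] F [-0.4  0.1  0.2] w 0.085 gf 0.0
grip 15.39 [0.5368 0.1625 0.1623] rot [ 1.7999e+02  3.0000e-02 -1.7880e+02] F [0.  0.6 2.2] w 0.0231 gf 58.5
lift 16.32 [0.5363 0.1624 0.2391] rot [-1.800e+02 -8.000e-02 -1.788e+02] F [-0.1  0.  -5. ] w 0.0236 gf 59.0
over 17.56 [ 0.5303 -0.1317  0.2399] rot [ 179.98   -0.   -174.6 ] F [-0.5  0.3 -3.4] w 0.0233 gf 59.0
```

View pics/m4.png

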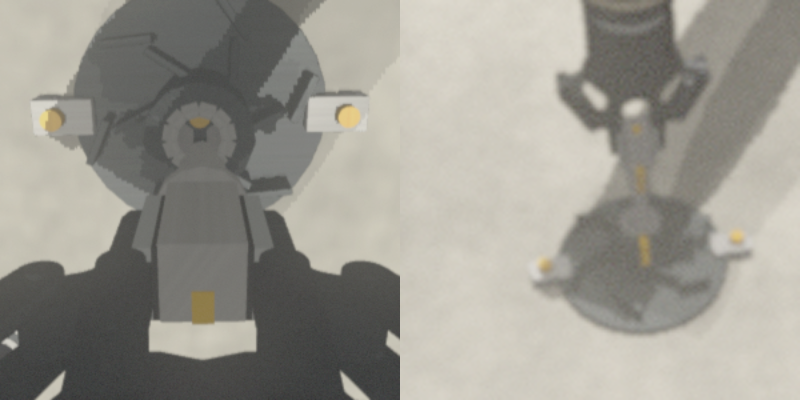

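The shaft is held upright over the bore, with its yellow stripe on the same side as the hub's mark. Now a guarded descent.

```bash
cat >> h.py <<'E'
def st(robot,l):
    o=robot.observe();print(l,round(o["time"],2),np.round(o["tool_pos"],4),"yaw",round(o["tcp_rot"][2],2),"F",np.round(o["ft_force"],1),"T",np.round(o["torque"],2),"w",round(o["gripper_width"],4));return o
E
python3 - <<'E'
from plant import robot
from h import *
X,Y=.530,-.133
print(robot.line_to([X,Y,.190],vel=.06,guard=12));st(robot,"a")
g=robot.line_to([X,Y,.172],vel=.03,guard=15);print(g);st(robot,"b")
E
```

```text
False
a 18.64 [ 0.5302 -0.1331  0.1905] yaw -174.7 F [-0.6 -0.3 -4.2] T [-0.08  0.04  0.03] w 0.0232
False
b 19.39 [ 0.53  -0.133  0.172] yaw -174.7 F [-0.4 -0.2 -4.3] T [0.04 0.07 0.01] w 0.0237
```

There was no contact, and the bottom end is at 0.032 m, already below the 0.040 m where a misaligned key would stop. I'll carry on until home.

```bash
python3 - <<'E'
from plant import robot
from h import *
X,Y=.530,-.133
print(robot.line_to([X,Y,.158],vel=.03,guard=25));st(robot,"a")
print(robot.line_to([X,Y,.150],vel=.015,guard=32));robot.pause(.2);o=st(robot,"b")
im=robot.grab_frame("wrist");s=robot.grab_frame("scene")
a=cv2.resize(im[140:440,170:470],(400,400));b=cv2.resize(s[180:260,240:320],(400,400),interpolation=cv2.INTER_CUBIC)
cv2.imwrite("pics/m5.png",(255*(np.hstack([a,b])/255.)**.6).astype(np.uint8))
E
```

```text
False
a 20.01 [ 0.5303 -0.1332  0.1588] yaw -174.7 F [-0.8  1.1  5.2] T [ 0.23  0.28 -0.01] w 0.0233
True
b 20.63 [ 0.5304 -0.1331  0.1556] yaw -174.68 F [-1.9  1.7  8.2] T [ 0.24  0.59 -0.  ] w 0.0233
```

View pics/m5.png

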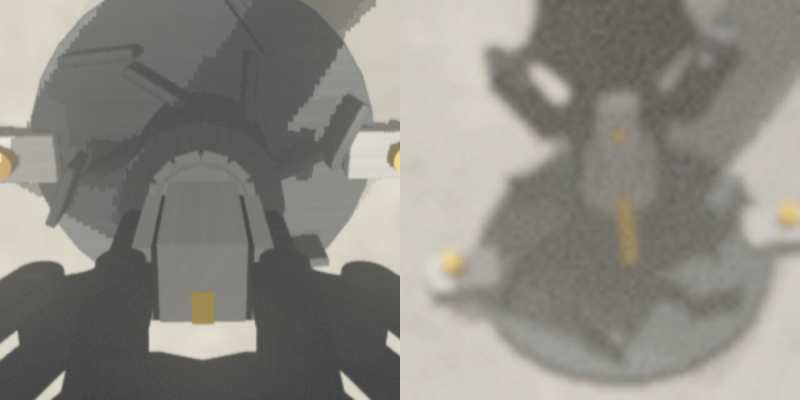

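The contact spike at TCP 0.1556 m matches the expected home of 0.155 m, but after the guard stop only the spring's force is left (8 N). I'll press down in small steps to about 25 N so the collar is held firmly.

```bash
python3 - <<'E'
from plant import robot
from h import *
z=.1556
while z>.1515:
    z-=.0004;robot.line_to([.530,-.133,z],vel=.01);robot.pause(.15);o=st(robot,f"{z:.4f}")
    if o["ft_force"][2]>22:break
robot.pause(1.0);st(robot,"hold")
E
```

```text
0.1552 21.13 [ 0.5304 -0.1331  0.1564] yaw -174.68 F [-1.7  1.3  8.1] T [ 0.3   0.51 -0.02] w 0.0232
0.1548 21.53 [ 0.5304 -0.1332  0.156 ] yaw -174.69 F [-3.1  1.2  7.8] T [ 0.38  0.57 -0.  ] w 0.0235
0.1544 21.93 [ 0.5304 -0.1332  0.1557] yaw -174.69 F [-2.5  1.5  6.9] T [ 0.38  0.57 -0.01] w 0.0235
0.1540 22.33 [ 0.5304 -0.1332  0.1554] yaw -174.68 F [-2.5  2.   8.6] T [ 0.38  0.66 -0.01] w 0.023
0.1536 22.73 [ 0.5304 -0.1332  0.1554] yaw -174.68 F [-4.4  1.9 12. ] T [0.49 0.97 0.03] w 0.0233
0.1532 23.13 [ 0.5304 -0.1332  0.1554] yaw -174.68 F [-5.5  2.  15.5] T [0.64 1.32 0.  ] w 0.0237
0.1528 23.53 [ 0.5304 -0.1331  0.1553] yaw -174.68 F [-6.7  2.6 18.8] T [0.87 1.61 0.07] w 0.023
0.1524 23.93 [ 0.5305 -0.1332  0.1553] yaw -174.68 F [-8.6  3.9 22.2] T [0.95 1.92 0.01] w 0.0236
hold 24.93 [ 0.5304 -0.1331  0.1553] yaw -174.68 F [-6.9  3.5 21.8] T [0.96 1.89 0.02] w 0.0235
```

It comes to a hard stop at TCP 0.1553 m. With the grip offset of 0.1403 m, the bottom end is at 0.015 m, which is exactly home. The 22 N press is steady with no slip, so I'll hand in.

```bash
python3 -c "
from plant import robot
print(robot.job_done())"
```

```text
the job is handed in; nothing more can be done
None
```

I handed the job in at about 25 s of the 42 s limit: the shaft's key is in the keyway, the collar is home on the hub, and the arm is still gripping the head and pressing with about 22 N.

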